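Load a row of planters into the packing lane

ROBOT

A 6-joint arm with a two-finger parallel gripper is mounted at the origin on the work surface. World frame = base frame: x ahead of the robot, y to its left, z up, the work surface at z = 0. Lengths are in m, angles in rad, forces in N, time in s.
With the tool pointing down it reaches from about 0.35 to 1 m from the base axis. Payload 7.1 kg.
Tool frame: the origin (TCP) lies at the very end of the fingers, on their centre line; the grasp point (between the pads) lies 19 mm behind it; z points along the fingers, y is the line along which they close (so a half turn about z gives the same grasp; the last joint's range is limited). The gripper opens to 85 mm and grips with 20 to 120 N. Pads are 22 mm wide; open, the fingers measure 114 mm over their backs; the gripper's body (76 mm by 85 mm) begins 54 mm behind the grasp point. The pads swing forward as they close: fully open they stand 13 mm farther back than shut.
Start: joints at [-1.243, 0.423, 1.63, -0, 1.089, -0.019], TCP at [0.212, -0.588, 0.197] pointing down, gripper open.
Joint ranges: [-3, 3], [-0.9, 2.11], [0.09, 2.58], [-1.31, 4.45], [0.11, 2.69], [-2.54, 2.54]. Speed limits (rad/s): [2.39, 2.39, 3.01, 3.14, 3.14, 3.14].

INTERFACE

Orientations are given as a unit quaternion [x, y, z, w].
In Python, from workcell import ctrl, read_camera gives the robot as it stands.
- The arm moves only by the tool drive_tool, never from a script. Its argument "rows" is a list of rows, each an object with "travel": the shift along the tool's x, y, z normalised to -1 to 1, where 1 is 10 cm, a list of three; "rotation": the turn, a rotation vector about the tool's x, y, z normalised to -1 to 1, where 1 is pi rad, a list of three; "fingers": the opening, from -1 (shut) to 1 (fully open). A call has 1 to 10 rows; each row shifts and turns the commanded pose from where the row before left it, along the tool's axes as they then stand; what a row does not reach is not made up. A row lasts 1/8 s, in which the tool goes at most 62.5 mm and 10.7 degrees, less where a joint would pass 70% of its speed; a pose out of reach is approached as far as the arm can. A call with a number of a shift or a turn outside -1 to 1 is refused whole. A call with a gripper value outside its range is refused whole. The fingers move at their own pace and stop on an object; "grip_force" is the grip in N (left out, the last holds). Time passes only in rows, so rows that do not move let the fingers close. It gives the time, the measured TCP pose, the force, the opening and the grip force at its end, in the units of the state.
- ctrl.get_obs(): the state, without advancing time (a new reading comes with each control period).
- read_camera(name): name is "side" or "top"; returns a dict with "img" (480x640x3 uint8, red, green, blue), "mtx" (3x3 intrinsics, pixels), "D" ([k1, k2, p1, p2, k3] as OpenCV has them; the pictures are not rectified), "R" (3x3) and "t" (3): a world point X has camera coordinates R X + t. Camera axes: x right, y down, z forward; pixel columns grow to the right and rows downward; lengths in m; the calibration is good to about 2 mm. A picture is of the moment at which its call begins. There is no depth.
- ctrl.hand_in(): hands the job in; it is judged then, once.
The state is a dict: "clock": time; "q": joint angles; "joint_vel": joint speeds; "joint_efforts": joint torques, N m; "ee_pos": TCP position; "tcp_rot": TCP orientation; "force": force on the tool from outside, world axes, zero at the start; "ft_torque": the same for the moment, N m; "width": finger opening in m; "gripper_force": force on a finger pad.
Only numpy, scipy, OpenCV 4.12 (cv2) and the standard library are available. Lean on these libraries where they do the work, as an engineer would, in place of code of your own. Each camera call takes 0.05 s, during which the arm holds its last target. There are 200 camera calls.

TASK

Slide the four little square planters together so that they touch, then push them as one straight row, from behind the last one and without lifting any, into the blue packing lane until the row is pressed firmly but gently (a push of about 15 N) onto the rubber cushion at its end; the glaze chips if squeezed hard, and no planter may slip out of line. Then swing the yellow gate fully shut behind them and leave everything else on the table where it is.

Things in the scene. Friction and masses are not known exactly. Their poses are not given: they have to be found in the camera images.
- lane: Blue steel packing lane fixed to the table, no floor: planters slide on the table. Origin: on the table, on the centre line, at its gate end; +x runs into the lane, z up. Two rails 40 mm tall, 58 mm apart inside, x = 70 to 315 mm; flared lead-ins, 80 mm wide at x = 45 mm. A home row of four is 208 mm long; its rear face ends 4 to 48 mm inside x = 0.
- stop_zone (a point): Fixed point on the lane, x = 234 mm, 22 mm up: the middle of where the stop may be. A black rubber cushion faces the mouth there, 52 mm wide, on an adjustable stop. The setting differs each time and is not reported: the cushion's face is anywhere from 22 mm before to 22 mm beyond this point. It is sprung, about 5 N per mm, 6 mm travel.
- gate_hinge (a point): Upright hinge pin of the gate, 12 mm thick and 52 mm tall; this point is on its axis, 31 mm above the table, at lane x = -8 mm, y = -56 mm.
- gate_tip (a point): Free end of the yellow gate, mid-height: 94 mm from the hinge axis, 31 mm above the table. The gate is a flat bar 8 mm thick, 14 to 48 mm above the table.
- gate (a joint): Gate angle in rad. 0: shut (against its stop), lying across the lane along lane +y, behind the row. Grows as it opens: at 1.57 it points along lane -x, at 2.5 it is wide open, swung outward. Stiff hinge, about 1 N at the tip; stays where left. Shut it by pushing its outer face round.
- pot_pink: Square open ceramic planter, pink glaze with a brown band; 52 x 52 mm in plan, 60 mm tall, walls 5 mm, 0.11 to 0.23 kg. Origin: centre of its underside; z up, x points along the row towards the lane. Always the first of the row, nearest the lane.
- pot_green: Square open ceramic planter, green glaze with a brown band; 52 x 52 mm in plan, 60 mm tall, walls 5 mm, 0.11 to 0.23 kg. Origin: centre of its underside; z up, x points along the row towards the lane. Second or third in the row.
- pot_blue: Square open ceramic planter, dark blue glaze with a pale band; 52 x 52 mm in plan, 60 mm tall, walls 5 mm, 0.11 to 0.23 kg. Origin: centre of its underside; z up, x points along the row towards the lane. Second or third in the row.
- pot_brown: Square open ceramic planter, brown glaze with a cream band; 52 x 52 mm in plan, 60 mm tall, walls 5 mm, 0.11 to 0.23 kg. Origin: centre of its underside; z up, x points along the row towards the lane. Always the last of the row, farthest from the lane. Sliding all four takes about 2 to 7 N.
- bowl: Bystander: brown bowl, 104 mm across, 45 mm tall. Origin: centre of underside.
- mug: Bystander: yellow mug, 72 mm across, 75 mm tall. Origin: centre of underside.
- round_pot: Bystander: blue round pot, 80 mm across, 62 mm tall. Origin: centre of underside.
- saucer: Bystander: terracotta saucer, 96 mm across, 14 mm tall. Origin: centre of underside.
- jar: Bystander: closed jar, 68 mm across, 100 mm tall. Origin: centre of underside.
- brush: Bystander: hand brush lying on the table. Origin: on its underside.
Mind the look-alikes: they are no part of the job. What is shaped like the pot_brown but red is not meant. Leave any red look-alike of the pot_green alone.

How it is judged:
On the way, in this order (a step that is already met when the one before it is completed fails the run):
1. the row is closed up (first and last planter at most 161 mm apart, centre to centre) while most of it is still outside the lane (horizontal distance between pot_pink and pot_brown below 0.161 m and x of pot_brown in the frame of lane below -0.08 m), for 0.1 s.
2. the closed-up row presses on the end cushion with at least 5 N (horizontal distance between pot_pink and pot_brown below 0.161 m and x of pot_pink in the frame of lane above 0.18 m and x of pot_brown in the frame of lane above 0.024 m and contact force between pot_pink and lane above 5 N), for 0.2 s.
3. the gate is shut behind the row (horizontal distance between pot_pink and pot_brown below 0.161 m and x of pot_brown in the frame of lane above 0.024 m and value of joint gate below 0.1 rad), for 0.2 s.
At the end, for the whole second after the job is handed in: All four planters stand upright on the table, still, in the lane: within 10 mm of its centre line and 0.12 rad of its direction, closed up (first to last at most 161 mm centre to centre), the first more than 180 mm and the last more than 24 mm in; the gate is within 0.1 rad of shut (all of step 3 and x of pot_pink in the frame of lane above 0.18 m and y of pot_pink in the frame of lane between -0.01 and 0.01 m and angle between the x axis of each of pot_pink, pot_green, pot_blue, pot_brown and the x axis of lane, either way round below 0.12 rad and angle between each of pot_pink, pot_green, pot_blue, pot_brown's own z axis and vertical below 0.06 rad and height (world z) of each of pot_pink, pot_green, pot_blue, pot_brown below 0.004 m and linear speed of each of pot_pink, pot_green, pot_blue, pot_brown below 0.01 m/s and y of pot_green in the frame of lane between -0.01 and 0.01 m and y of pot_blue in the frame of lane between -0.01 and 0.01 m and y of pot_brown in the frame of lane between -0.01 and 0.01 m); the robot touches nothing.
It fails at once if a planter is squeezed hard: over 20 N on the lane or its cushion, or over 28 N from the robot (contact force between any of pot_pink, pot_green, pot_blue, pot_brown and lane above 20 N or contact force between any of pot_pink, pot_green, pot_blue, pot_brown and the arm above 28 N or contact force between any of pot_pink, pot_green, pot_blue, pot_brown and the fingers above 28 N).
It fails at once if a planter slips out of line: over 22 mm off the lane's centre line (y of any of pot_pink, pot_green, pot_blue, pot_brown in the frame of lane above 0.022 m or y of any of pot_pink, pot_green, pot_blue, pot_brown in the frame of lane below -0.022 m).
It fails at once if a planter is lifted over 12 mm or tipped over 0.3 rad (height (world z) of any of pot_pink, pot_green, pot_blue, pot_brown above 0.012 m or angle between any of pot_pink, pot_green, pot_blue, pot_brown's own z axis and vertical above 0.3 rad).
It fails at once if a bystander is moved over 20 mm (distance of any of bowl, mug, round_pot, saucer, jar, brush from where it was at the start of the episode above 0.02 m).
It also fails if it takes over 72 s, if anything falls off the work surface, if the arm or the gripper's body presses on something with over 40 N, if the wrist force passes 120 N, or if a joint passes its speed limit or range.

## Working session

There is one attempt and no reset: what is moved stays moved. The work goes in short steps, Python scripts to look and compute and a tool call to move; the robot and the scene stay as the last step left them, time stands still between calls to the robot, and variables do not carry over. Pictures are saved under pics/ and viewed, at most 10 in all, crops included, and the job is handed in when it is done.

Besides the shell and the picture viewer there is one more tool, called after "Call:" as name(argument=value, ...) on one line, values as JSON. drive_tool: Moves the arm, as the interface text tells. Scaled input: -1 to 1 covers 10 cm each way for a shift and pi rad each way for a turn. Its arguments: {"type":"object","properties":{"rows":{"type":"array","items":{"type":"object","properties":{"travel":{"type":"array","items":{"type":"number","minimum":-1,"maximum":1}},"rotation":{"type":"array","items":{"type":"number","minimum":-1,"maximum":1}},"fingers":{"type":"number"}}}},"grip_force":{"type":"number"}},"required":["rows"]}

```bash
ls; mkdir -p pics
python3 - <<'E'
from workcell import ctrl, read_camera
import cv2,numpy as np
o=ctrl.get_obs();print({k:np.round(v,3) for k,v in o.items()})
for n in("top","side"):
    c=read_camera(n);cv2.imwrite(f"pics/{n}0.png",c["img"][...,::-1]);print(c["mtx"],c["D"],c["R"],c["t"])
E
```

```text
pics
{'clock': np.float64(0.0), 'q': array([-1.243,  0.424,  1.631,  0.   ,  1.089, -0.019]), 'joint_vel': array([-0.002, -0.   ,  0.002, -0.001,  0.   ,  0.   ]), 'joint_efforts': array([ 3.0000e-03, -5.5738e+01, -2.8174e+01,  0.0000e+00,  8.0000e-03,
       -0.0000e+00]), 'ee_pos': array([ 0.212, -0.587,  0.196]), 'tcp_rot': array([ 0.985,  0.173, -0.   , -0.001]), 'force': array([-0.183, -0.694, -0.417]), 'ft_torque': array([-0.047,  0.001, -0.04 ]), 'gripper_force': np.float64(0.0), 'width': np.float64(0.085)}
[[441.10028972   0.         317.65497248]
 [  0.         441.10028972 244.47774343]
 [  0.           0.           1.        ]] [-0.07043591  0.          0.          0.          0.        ] [[ 0.0129233  -0.99973288 -0.01916129]
 [-0.98209756 -0.0090891  -0.18815358]
 [ 0.18792916  0.02124982 -0.98195269]] [-0.02027405  0.57806215  1.02843115]
[[558.44163835   0.         320.07428173]
 [  0.         558.44163835 236.02370721]
 [  0.           0.           1.        ]] [-0.14255064  0.          0.          0.          0.        ] [[-0.7853247  -0.61905282 -0.0062231 ]
 [-0.42464393  0.5459596  -0.72222272]
 [ 0.45049157 -0.56453674 -0.69163258]] [0.41220447 0.31537883 1.04876445]
```

View pics/top0.png

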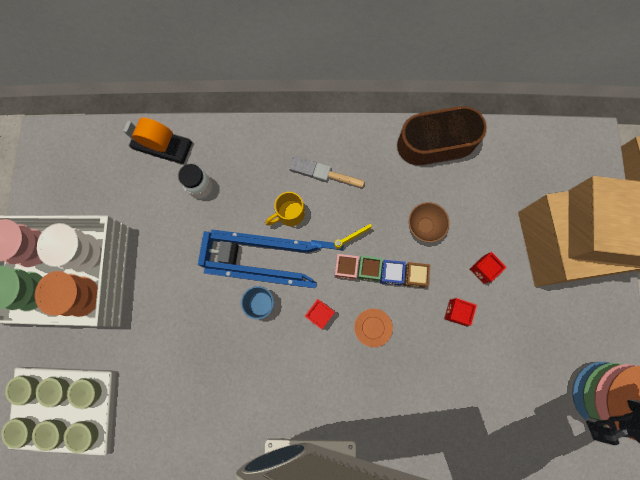

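View pics/side0.png

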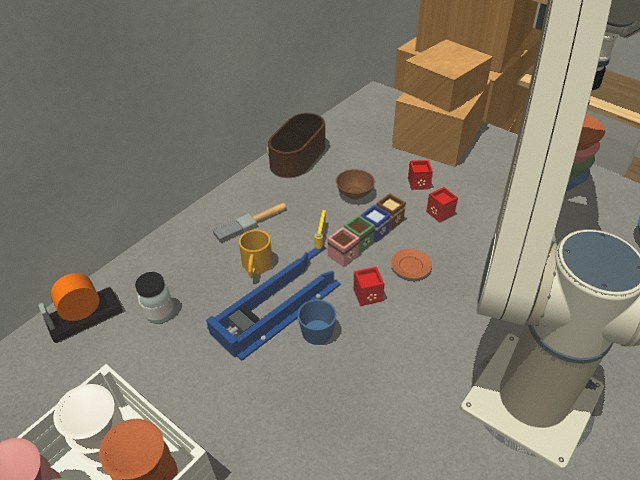

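The top view shows the row of planters from pink at (347,266) to brown at (418,274). The lane runs left, from its mouth at about (315,262) to the stop at (225,252). The gate hinge is at (339,244) and its tip at (371,226). The red look-alikes stand apart from the row, at (320,314), (461,311) and (488,267).

```bash
cat > h.py <<'E'
from workcell import ctrl, read_camera
import cv2,numpy as np
def ray(c,uv,z):
    p=cv2.undistortPoints(np.array([[uv]],float),c["mtx"],c["D"])[0,0]
    d=c["R"].T@np.array([p[0],p[1],1]);C=-c["R"].T@c["t"]
    return C+d*(z-C[2])/d[2]
def proj(c,X):
    return cv2.projectPoints(np.array([X],float),cv2.Rodrigues(c["R"])[0],c["t"],c["mtx"],c["D"])[0][0,0]
E
python3 - <<'E'
from h import *
c=read_camera("top");im=c["img"]
cv2.imwrite("pics/top1.png",cv2.resize(im[195:325,195:445],None,fx=3.2,fy=3.2,interpolation=cv2.INTER_CUBIC)[...,::-1])
s=read_camera("side");im=s["img"]
cv2.imwrite("pics/side1.png",cv2.resize(im[180:365,200:420],None,fx=3.2,fy=3.2,interpolation=cv2.INTER_CUBIC)[...,::-1])
E
```

```text
(no output)
```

View pics/top1.png

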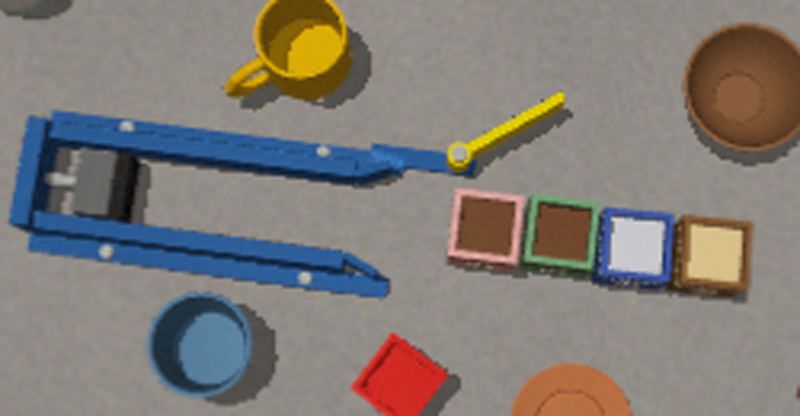

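View pics/side1.png

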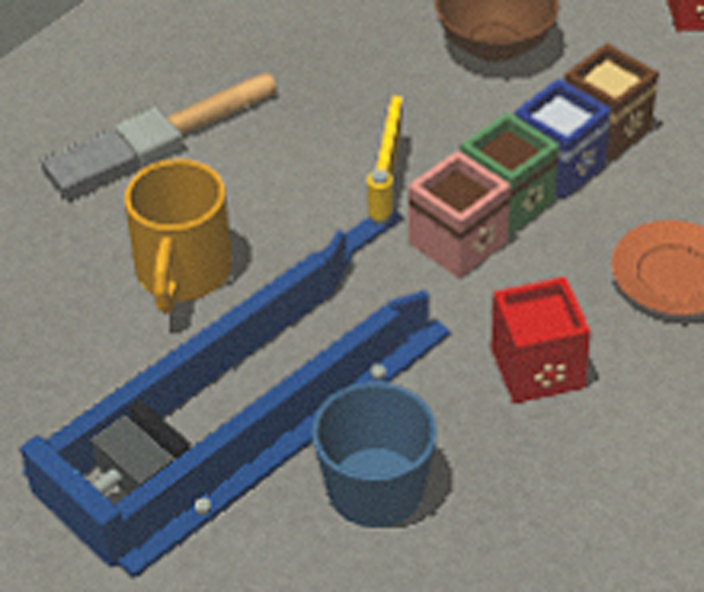

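The crops show small gaps between the planters. The lane's white bolts are at crop (127,127), (323,152), (106,252) and (305,278), the hinge pin is at (459,154) and the gate tip at (562,98). Next I'll turn these into world points.

Run:
```python
from h import *
c=read_camera("top");g=lambda U,V,z:ray(c,((U+.5)/3.2-.5+195,(V+.5)/3.2-.5+195),z)
s=read_camera("side");gs=lambda U,V:((U+.5)/3.2-.5+200,(V+.5)/3.2-.5+180)
b=[g(*p,.006) for p in[(127,127),(323,152),(106,252),(305,278)]]
h=g(459,154,.052);t=g(562,98,.048)
d1=b[0]-b[1];d2=b[2]-b[3];print(np.degrees(np.arctan2(d1[1],d1[0])),np.degrees(np.arctan2(d2[1],d2[0])),np.linalg.norm(d1),np.linalg.norm(d2))
# rail lines: rail tops (z .04): far inner edge, near outer edge
r=[g(50,138,.04),g(345,178,.04),g(35,213,.04),g(340,250,.04),g(40,232,.04),g(343,268,.04)]
for i in(0,2,4):
    d=r[i]-r[i+1];print("rail",np.degrees(np.arctan2(d[1],d[0])))
ang=np.mean([np.arctan2(d[1],d[0]) for d in(d1,d2)])
ex=np.array([np.cos(ang),np.sin(ang)]);ey=np.array([-ex[1],ex[0]])
mid=np.mean(b,0)[:2]
print("ang",np.degrees(ang),"mid",mid,"hinge",h,"tip",t,np.linalg.norm((t-h)[:2]))
yc=mid@ey; print("bolt y",[round(float(p[:2]@ey-yc),4) for p in b],"hinge y",h[:2]@ey-yc,"rail y",[round(float(p[:2]@ey-yc),4) for p in r])
O=ex*(h[:2]@ex+.008)+ey*yc;print("O",O)
L=lambda p:np.round(np.array([(p[:2]-O)@ex,(p[:2]-O)@ey]),4)
print("tip L",L(t),"bolts",[L(p) for p in b], "rail",[L(p) for p in r])
# top rim corners: TL,TR,BR,BL
P={"pink":[(456,190),(524,195),(519,263),(449,258)],"green":[(531,195),(600,201),(595,271),(525,264)],"blue":[(604,207),(672,212),(670,284),(598,279)],"brown":[(680,214),(750,219),(747,291),(674,286)]}
for k,q in P.items():
    w=np.array([g(*p,.06) for p in q]);m=w.mean(0);f=(w[0]+w[3]-w[1]-w[2])[:2];print(k,np.round(m,3),L(m),np.degrees(np.arctan2(f[1],f[0])-ang),[round(float(np.linalg.norm(w[i]-w[i-1])),3) for i in range(4)])
# side cross-check: rims
S={"pink":[(457,152),(510,183),(464,222),(411,189)],"brown":[(610,44),(658,72),(620,105),(567,75)]}
for k,q in S.items():
    m=np.mean([ray(s,gs(*p),.06) for p in q],0);print("side",k,np.round(m,3),L(m))
m=ray(s,gs(379,178),.052);print("side hinge",m,L(m))
for p in[(203,505),(378,370)]: print("side bolt",L(ray(s,gs(*p),.006)))
```

```text
83.1394123378855 83.28002016307381 0.16090556203594047 0.16084215637993593
rail 82.74140034668041
rail 83.73751878711155
rail 83.9196841161548
ang 83.20971625047966 mid [0.55177047 0.1299446 ] hinge [ 0.58348231 -0.06405981  0.052     ] tip [ 0.62938198 -0.14406946  0.048     ] 0.09224057624229415
bolt y [-0.0514, -0.0512, 0.0514, 0.0512] hinge y -0.05442763144982876 rail y [-0.0286, -0.0267, 0.0318, 0.0295, 0.046, 0.043]
O [ 0.53038235 -0.04968064]
tip L [-0.082  -0.1095] bolts [array([ 0.2614, -0.0514]), array([ 0.1005, -0.0512]), array([0.2613, 0.0514]), array([0.1004, 0.0512])] rail [array([ 0.3125, -0.0286]), array([ 0.0774, -0.0267]), array([0.3137, 0.0318]), array([0.0735, 0.0295]), array([0.3071, 0.046 ]), array([0.0693, 0.043 ])]
pink [ 0.526 -0.085  0.06 ] [-0.0358 -0.0002] 3.160378238221256 [0.052, 0.052, 0.052, 0.053]
green [ 0.522 -0.142  0.06 ] [-0.0931 -0.0028] 1.9331314637187744 [0.053, 0.052, 0.054, 0.053]
blue [ 0.513 -0.198  0.06 ] [-0.149  -0.0002] 3.1845827953638093 [0.055, 0.052, 0.055, 0.054]
brown [ 0.508 -0.255  0.06 ] [-0.207  -0.0023] 3.248487591165944 [0.055, 0.053, 0.055, 0.055]
side pink [ 0.522 -0.085  0.06 ] [-0.0357  0.0042]
side brown [ 0.503 -0.258  0.06 ] [-0.2105  0.0026]
side hinge [ 0.57901851 -0.0617009   0.052     ] [-0.0062 -0.0497]
side bolt [0.2574 0.0527]
side bolt [0.0964 0.0519]
```

Call:
drive_tool(rows=[{"rotation": [0,0,-0.0586],"travel": [0,0,0],"fingers": -0.5},{"rotation": [0,0,-0.0586],"travel": [0,0,0],"fingers": -0.5},{"rotation": [0,0,-0.0586],"travel": [0,0,0],"fingers": -0.5},{"rotation": [0,0,-0.0586],"travel": [0,0,0],"fingers": -0.5},{"rotation": [0,0,-0.0586],"travel": [0,0,0],"fingers": -0.5},{"rotation": [0,0,-0.0586],"travel": [0,0,0],"fingers": -0.5},{"rotation": [0,0,0],"travel": [0,0,0],"fingers": -0.5}])

```text
clock: 1.18
ee_pos: [0.2124, -0.5877, 0.1971]
tcp_rot: [0.749, 0.663, 0.0, -0.0]
force: [0.4, -0.8, -0.0]
width: 0.0216
gripper_force: 0.0
```

Call:
drive_tool(rows=[{"travel": [0.424,0.361,0],"rotation": [0,0,0],"fingers": -0.5},{"travel": [0.424,0.361,0],"rotation": [0,0,0],"fingers": -0.5},{"travel": [0.424,0.361,0],"rotation": [0,0,0],"fingers": -0.5},{"travel": [0.424,0.361,0],"rotation": [0,0,0],"fingers": -0.5},{"travel": [0.424,0.361,0],"rotation": [0,0,0],"fingers": -0.5},{"travel": [0.424,0.361,0],"rotation": [0,0,0],"fingers": -0.5},{"travel": [0.424,0.361,0],"rotation": [0,0,0],"fingers": -0.5},{"travel": [0,0,0],"rotation": [0,0,0],"fingers": -0.5}])

```text
clock: 2.17
ee_pos: [0.5012, -0.3206, 0.1972]
tcp_rot: [0.748, 0.664, 0.0, 0.0]
force: [0.3, 0.0, 1.4]
width: 0.0215
gripper_force: 0.0
```

```bash
cat >> h.py <<'E'
O=np.array([.5293,-.0490]);a=np.radians(83.2);ex=np.array([np.cos(a),np.sin(a)]);ey=np.array([-ex[1],ex[0]])
L=lambda p:np.round(np.array([(np.asarray(p)[:2]-O)@ex,(np.asarray(p)[:2]-O)@ey]),4)
def st():
    from scipy.spatial.transform import Rotation as Ro
    o=ctrl.get_obs();M=Ro.from_quat(o["tcp_rot"]).as_matrix()
    print("t",round(float(o["clock"]),2),"tcp",np.round(o["ee_pos"],4),"L",L(o["ee_pos"]),"toolx vs lane",np.round(np.degrees(np.arctan2(M[1,0],M[0,0]))-83.2,2),"z",np.round(M[:,2],3),"F",np.round([o["force"][:2]@ex,o["force"][:2]@ey,o["force"][2]],2),"w",o["width"],"q6",o["q"][5])
E
python3 -c "
from h import *
st()
c=read_camera('top')
for p in[(461,311),(488,267)]:print(L(ray(c,p,.06)))"
```

```text
t 2.17 tcp [ 0.5012 -0.3206  0.1972] L [-0.273  -0.0043] toolx vs lane -0.02 z [ 0.001  0.    -1.   ] F [ 0.04 -0.29  1.37] w 0.021528312734791163 q6 -0.47064898427499763
[-0.3193  0.0729]
[-0.3771 -0.041 ]
```

Call:
drive_tool(rows=[{"travel": [0,-0.04,0.6],"rotation": [0,0,0],"fingers": -0.5},{"travel": [0,0,0.6],"rotation": [0,0,0],"fingers": -0.5},{"travel": [0,0,0.35],"rotation": [0,0,0],"fingers": -0.5},{"travel": [0,0,0.25],"rotation": [0,0,0],"fingers": -0.5},{"travel": [0,0,0],"rotation": [0,0,0],"fingers": -0.5}])

```text
clock: 2.85
ee_pos: [0.4924, -0.3227, 0.0154]
tcp_rot: [0.749, 0.662, -0.001, -0.002]
force: [-0.6, 0.3, -0.2]
width: 0.0213
gripper_force: 0.0
```

Call:
drive_tool(rows=[{"travel": [0.08,0,0],"rotation": [0,0,0],"fingers": -0.5},{"travel": [0.06,0,0],"rotation": [0,0,0],"fingers": -0.5},{"travel": [0.05,0,0],"rotation": [0,0,0],"fingers": -0.5},{"travel": [0.05,0,0],"rotation": [0,0,0],"fingers": -0.5},{"travel": [0.05,0,0],"rotation": [0,0,0],"fingers": -0.5},{"travel": [0.05,0,0],"rotation": [0,0,0],"fingers": -0.5},{"travel": [0.05,0,0],"rotation": [0,0,0],"fingers": -0.5},{"travel": [0.05,0,0],"rotation": [0,0,0],"fingers": -0.5},{"travel": [0.05,0,0],"rotation": [0,0,0],"fingers": -0.5}])

```text
clock: 3.98
ee_pos: [0.5008, -0.2742, 0.0173]
tcp_rot: [0.748, 0.664, -0.0, 0.0]
force: [-0.5, -4.8, 1.1]
width: 0.0213
gripper_force: 2.3
```

Call:
drive_tool(rows=[{"travel": [0.03,0,0],"rotation": [0,0,0],"fingers": -0.5},{"travel": [0.03,0,0],"rotation": [0,0,0],"fingers": -0.5}])

```text
clock: 4.22
ee_pos: [0.5015, -0.2682, 0.0173]
tcp_rot: [0.748, 0.664, -0.0, 0.0]
force: [-0.5, -5.2, 1.8]
width: 0.0213
gripper_force: 2.5
```

Run:
```python
from h import *
st()
im=read_camera("top")["img"]
cv2.imwrite("pics/top2.png",cv2.resize(im[195:325,195:445],None,fx=3.2,fy=3.2,interpolation=cv2.INTER_CUBIC)[...,::-1])
```

```text
t 4.22 tcp [ 0.5015 -0.2682  0.0173] L [-0.221   0.0017] toolx vs lane -0.04 z [ 0. -0. -1.] F [-5.25 -0.08  1.79] w 0.021329695023614065 q6 -0.3923450547518422
```

View pics/top2.png

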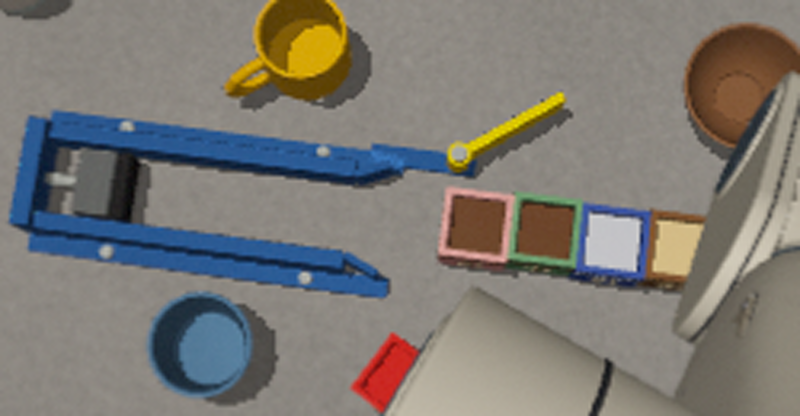

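Call:
drive_tool(rows=[{"travel": [0.04,0,0],"rotation": [0,0,0],"fingers": -0.5},{"travel": [0.06,0,0],"rotation": [0,0,0],"fingers": -0.5},{"travel": [0.06,0,0],"rotation": [0,0,0],"fingers": -0.5},{"travel": [0.06,0,0],"rotation": [0,0,0],"fingers": -0.5},{"travel": [0.06,0,0],"rotation": [0,0,0],"fingers": -0.5},{"travel": [0.06,0,0],"rotation": [0,0,0],"fingers": -0.5},{"travel": [0.06,0,0],"rotation": [0,0,0],"fingers": -0.5}])

```text
clock: 5.15
ee_pos: [0.5061, -0.2284, 0.0173]
tcp_rot: [0.748, 0.664, -0.0, 0.0]
force: [-0.3, -4.3, 2.1]
width: 0.0213
gripper_force: 2.6
```

Run:
```python
from h import *
st()
c=read_camera("top");im=c["img"]
cv2.imwrite("pics/top3.png",cv2.resize(im[195:325,195:445],None,fx=3.2,fy=3.2,interpolation=cv2.INTER_CUBIC)[...,::-1])
for z in(.03,.035,.04):print("cushion",z,L(ray(c,((134+.5)/3.2-.5+195,(185+.5)/3.2-.5+195),z)))
```

```text
t 5.15 tcp [ 0.5061 -0.2284  0.0173] L [-0.1809  0.0018] toolx vs lane -0.05 z [ 0. -0. -1.] F [-4.35 -0.18  2.1 ] w 0.021262617147440717 q6 -0.3255371261794546
cushion 0.03 [ 0.2418 -0.0027]
cushion 0.035 [ 0.2407 -0.002 ]
cushion 0.04 [ 0.2395 -0.0012]
```

View pics/top3.png

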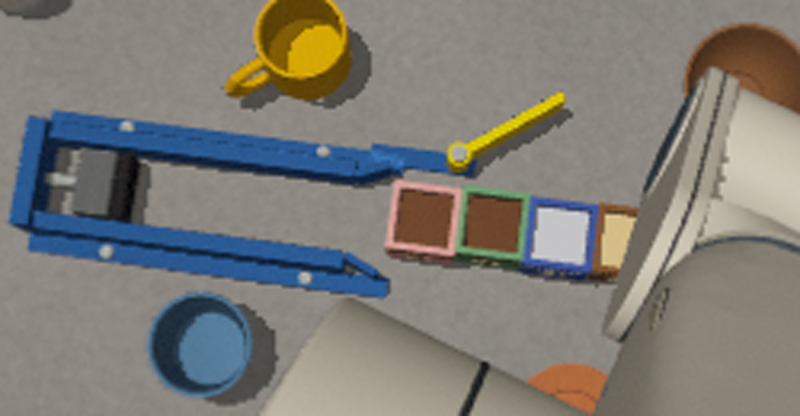

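Pink is now just short of the flared mouth, with its rim centred near crop (425,217), and the row is closed up and straight. I'll check the lateral offset in numbers.

Run:
```python
from h import *
c=read_camera("top");g=lambda U,V,z:ray(c,((U+.5)/3.2-.5+195,(V+.5)/3.2-.5+195),z)
for q in([(395,180),(463,187),(455,253),(387,248)],[(466,187),(531,195),(524,263),(458,255)],[(534,198),(600,204),(593,274),(527,268)]):
    w=np.array([g(*p,.06) for p in q]);f=(w[0]+w[3]-w[1]-w[2])[:2];print(L(w.mean(0)),np.degrees(np.arctan2(f[1],f[0]))-83.2)
```

```text
[ 0.0111 -0.0026] 2.264754190595312
[-0.042  -0.0033] 0.3141048445001502
[-0.0945 -0.0016] 2.092047735652713
```

Call:
drive_tool(rows=[{"travel": [0.05,0,0],"rotation": [0,0,0],"fingers": -0.5},{"travel": [0.06,0,0],"rotation": [0,0,0],"fingers": -0.5},{"travel": [0.06,0,0],"rotation": [0,0,0],"fingers": -0.5},{"travel": [0.06,0,0],"rotation": [0,0,0],"fingers": -0.5},{"travel": [0.06,0,0],"rotation": [0,0,0],"fingers": -0.5},{"travel": [0.06,0,0],"rotation": [0,0,0],"fingers": -0.5}])

```text
clock: 6.0
ee_pos: [0.5102, -0.1931, 0.0172]
tcp_rot: [0.748, 0.664, -0.0, -0.0]
force: [-0.1, -4.9, 0.8]
width: 0.0211
gripper_force: 2.2
```

Call:
drive_tool(rows=[{"travel": [0.05,0,0],"rotation": [0,0,0],"fingers": -0.5},{"travel": [0.06,0,0],"rotation": [0,0,0],"fingers": -0.5},{"travel": [0.06,0,0],"rotation": [0,0,0],"fingers": -0.5},{"travel": [0.06,0,0],"rotation": [0,0,0],"fingers": -0.5}])

```text
clock: 6.5
ee_pos: [0.5129, -0.1704, 0.0172]
tcp_rot: [0.748, 0.664, -0.0, -0.0]
force: [-0.9, -4.6, -0.4]
width: 0.0215
gripper_force: 2.2
```

Run:
```python
from h import *
st()
im=read_camera("top")["img"]
cv2.imwrite("pics/top4.png",cv2.resize(im[195:325,195:445],None,fx=3.2,fy=3.2,interpolation=cv2.INTER_CUBIC)[...,::-1])
```

```text
t 6.5 tcp [ 0.5129 -0.1704  0.0172] L [-0.1224  0.0019] toolx vs lane -0.04 z [-0.  0. -1.] F [-4.71  0.35 -0.35] w 0.021496381003889006 q6 -0.22328069905786468
```

View pics/top4.png

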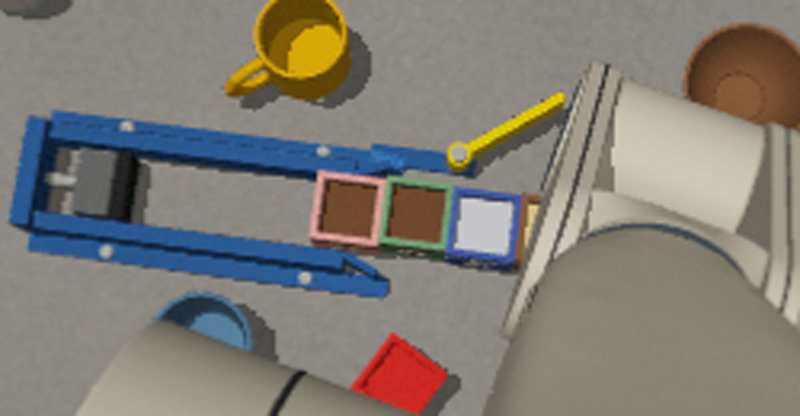

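Pink is inside the rails, with its rim at crop (312–385, 172–248), and the row is in line. I'll keep pushing, well short of the cushion's nearest setting.

Call:
drive_tool(rows=[{"travel": [0.05,0,0],"rotation": [0,0,0],"fingers": -0.5},{"travel": [0.06,0,0],"rotation": [0,0,0],"fingers": -0.5},{"travel": [0.06,0,0],"rotation": [0,0,0],"fingers": -0.5},{"travel": [0.06,0,0],"rotation": [0,0,0],"fingers": -0.5},{"travel": [0.06,0,0],"rotation": [0,0,0],"fingers": -0.5},{"travel": [0.06,0,0],"rotation": [0,0,0],"fingers": -0.5},{"travel": [0.06,0,0],"rotation": [0,0,0],"fingers": -0.5}])

```text
clock: 7.42
ee_pos: [0.5177, -0.1296, 0.0172]
tcp_rot: [0.748, 0.664, -0.0, -0.0]
force: [-1.1, -4.9, -0.2]
width: 0.0212
gripper_force: 2.4
```

Call:
drive_tool(rows=[{"travel": [0.05,0,0],"rotation": [0,0,0],"fingers": -0.5},{"travel": [0.06,0,0],"rotation": [0,0,0],"fingers": -0.5},{"travel": [0.06,0,0],"rotation": [0,0,0],"fingers": -0.5},{"travel": [0.06,0,0],"rotation": [0,0,0],"fingers": -0.5},{"travel": [0.06,0,0],"rotation": [0,0,0],"fingers": -0.5},{"travel": [0.06,0,0],"rotation": [0,0,0],"fingers": -0.5},{"travel": [0.06,0,0],"rotation": [0,0,0],"fingers": -0.5},{"travel": [0.06,0,0],"rotation": [0,0,0],"fingers": -0.5}])

```text
clock: 8.43
ee_pos: [0.5234, -0.083, 0.0172]
tcp_rot: [0.748, 0.664, -0.0, -0.0]
force: [-1.4, -4.6, -1.1]
width: 0.0212
gripper_force: 2.3
```

Call:
drive_tool(rows=[{"travel": [0.03,0,0],"rotation": [0,0,0],"fingers": -0.5},{"travel": [0.03,0,0],"rotation": [0,0,0],"fingers": -0.5},{"travel": [0.03,0,0],"rotation": [0,0,0],"fingers": -0.5}])

```text
clock: 8.8
ee_pos: [0.5245, -0.0744, 0.0172]
tcp_rot: [0.748, 0.664, -0.0, -0.0]
force: [-1.2, -4.4, -0.4]
width: 0.0215
gripper_force: 2.2
```

Run:
```python
from h import *
st()
im=read_camera("top")["img"]
cv2.imwrite("pics/top5.png",cv2.resize(im[195:325,195:445],None,fx=3.2,fy=3.2,interpolation=cv2.INTER_CUBIC)[...,::-1])
```

```text
t 8.8 tcp [ 0.5245 -0.0744  0.0172] L [-0.0257  0.0018] toolx vs lane -0.05 z [-0.  0. -1.] F [-4.55  0.67 -0.39] w 0.021500255081967973 q6 -0.04377519555496151
```

View pics/top5.png

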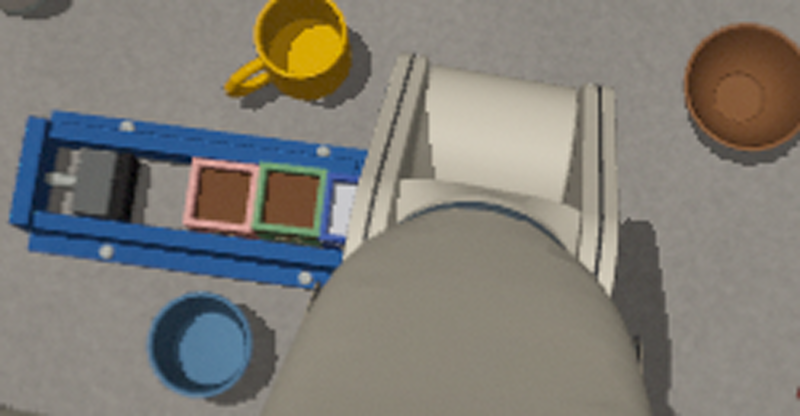

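Pink's front is at crop x≈187 and the cushion's face is at about 134, so roughly 40 mm remain. I'll go slower from here.

Call:
drive_tool(rows=[{"travel": [0.03,0,0],"rotation": [0,0,0],"fingers": -0.5},{"travel": [0.04,0,0],"rotation": [0,0,0],"fingers": -0.5},{"travel": [0.04,0,0],"rotation": [0,0,0],"fingers": -0.5},{"travel": [0.04,0,0],"rotation": [0,0,0],"fingers": -0.5},{"travel": [0.04,0,0],"rotation": [0,0,0],"fingers": -0.5},{"travel": [0.03,0,0],"rotation": [0,0,0],"fingers": -0.5},{"travel": [0.03,0,0],"rotation": [0,0,0],"fingers": -0.5}])

```text
clock: 9.72
ee_pos: [0.5275, -0.0495, 0.0172]
tcp_rot: [0.748, 0.664, -0.0, -0.0]
force: [-1.2, -4.6, 0.0]
width: 0.0215
gripper_force: 2.2
```

Call:
drive_tool(rows=[{"travel": [0.02,0,0],"rotation": [0,0,0],"fingers": -0.5},{"travel": [0.02,0,0],"rotation": [0,0,0],"fingers": -0.5},{"travel": [0.02,0,0],"rotation": [0,0,0],"fingers": -0.5}])

```text
clock: 10.1
ee_pos: [0.528, -0.0437, 0.0172]
tcp_rot: [0.748, 0.664, -0.0, -0.0]
force: [-3.3, -6.9, 1.7]
width: 0.0213
gripper_force: 3.7
```

Call:
drive_tool(rows=[{"travel": [0.02,0,0],"rotation": [0,0,0],"fingers": -0.5},{"travel": [0.01,0,0],"rotation": [0,0,0],"fingers": -0.5}])

```text
clock: 10.35
ee_pos: [0.5281, -0.0407, 0.0172]
tcp_rot: [0.748, 0.664, -0.0, -0.0]
force: [-3.5, -5.4, 0.5]
width: 0.0214
gripper_force: 2.8
```

```bash
python3 -c "
from h import *
st()"
```

```text
t 10.35 tcp [ 0.5281 -0.0407  0.0172] L [0.0081 0.0022] toolx vs lane -0.03 z [-0.001 -0.    -1.   ] F [-5.73  2.83  0.53] w 0.02137416741296074 q6 0.02018517932021785
```

Call:
drive_tool(rows=[{"travel": [0.015,0,0],"rotation": [0,0,0],"fingers": -0.5},{"travel": [0.015,0,0],"rotation": [0,0,0],"fingers": -0.5},{"travel": [0.015,0,0],"rotation": [0,0,0],"fingers": -0.5}])

```text
clock: 10.72
ee_pos: [0.5285, -0.0363, 0.0172]
tcp_rot: [0.748, 0.664, -0.0, -0.0]
force: [-3.3, -6.1, 1.3]
width: 0.0215
gripper_force: 2.9
```

Call:
drive_tool(rows=[{"travel": [0.01,0,0],"rotation": [0,0,0],"fingers": -0.5},{"travel": [0.01,0,0],"rotation": [0,0,0],"fingers": -0.5},{"travel": [0.01,0,0],"rotation": [0,0,0],"fingers": -0.5}])

```text
clock: 11.1
ee_pos: [0.5289, -0.0334, 0.0172]
tcp_rot: [0.748, 0.664, -0.0, -0.0]
force: [-3.8, -5.2, 1.1]
width: 0.0215
gripper_force: 2.9
```

Call:
drive_tool(rows=[{"travel": [0.01,0,0],"rotation": [0,0,0],"fingers": -0.5},{"travel": [0.01,0,0],"rotation": [0,0,0],"fingers": -0.5}])

```text
clock: 11.35
ee_pos: [0.529, -0.0314, 0.0172]
tcp_rot: [0.748, 0.664, -0.001, -0.0]
force: [-3.4, -4.5, 1.5]
width: 0.0212
gripper_force: 3.0
```

Call:
drive_tool(rows=[{"travel": [0.01,0,0],"rotation": [0,0,0],"fingers": -0.5},{"travel": [0.01,0,0],"rotation": [0,0,0],"fingers": -0.5}])

```text
clock: 11.6
ee_pos: [0.5293, -0.0294, 0.0172]
tcp_rot: [0.748, 0.664, -0.001, -0.0]
force: [-3.1, -6.0, 1.5]
width: 0.0214
gripper_force: 3.0
```

Call:
drive_tool(rows=[{"travel": [0.01,0,0],"rotation": [0,0,0],"fingers": -0.5},{"travel": [0.005,0,0],"rotation": [0,0,0],"fingers": -0.5}])

```text
clock: 11.85
ee_pos: [0.5295, -0.0279, 0.0172]
tcp_rot: [0.748, 0.664, -0.001, -0.0]
force: [-2.6, -5.6, 1.5]
width: 0.0214
gripper_force: 3.0
```

Call:
drive_tool(rows=[{"travel": [0.01,0,0],"rotation": [0,0,0],"fingers": -0.5},{"travel": [0,0,0],"rotation": [0,0,0],"fingers": -0.5}])

```text
clock: 12.1
ee_pos: [0.5295, -0.0269, 0.0172]
tcp_rot: [0.748, 0.664, -0.001, -0.0]
force: [-3.6, -5.5, 2.4]
width: 0.0214
gripper_force: 2.6
```

Call:
drive_tool(rows=[{"travel": [0.01,0,0],"rotation": [0,0,0],"fingers": -0.5},{"travel": [0.01,0,0],"rotation": [0,0,0],"fingers": -0.5}])

```text
clock: 12.35
ee_pos: [0.5298, -0.025, 0.0172]
tcp_rot: [0.748, 0.664, -0.001, -0.0]
force: [-4.0, -5.9, 1.2]
width: 0.0214
gripper_force: 3.0
```

Call:
drive_tool(rows=[{"travel": [0.01,0,0],"rotation": [0,0,0],"fingers": -0.5},{"travel": [0.005,0,0],"rotation": [0,0,0],"fingers": -0.5}])

```text
clock: 12.6
ee_pos: [0.5299, -0.0235, 0.0172]
tcp_rot: [0.748, 0.664, -0.001, -0.0]
force: [-2.6, -5.0, 1.5]
width: 0.0214
gripper_force: 3.0
```

Run:
```python
from h import *
st()
im=read_camera("top")["img"];im2=read_camera("side")["img"]
f=lambda a:cv2.resize(a,(800,300),interpolation=cv2.INTER_CUBIC)
A=cv2.resize(im[225:290,195:345],(800,347),interpolation=cv2.INTER_CUBIC)
B=cv2.resize(im2[240:360,200:420],(464,253),interpolation=cv2.INTER_CUBIC)
C=np.zeros((600,800,3),np.uint8);C[:347]=A;C[347:,:464]=B
cv2.imwrite("pics/c6.png",C[...,::-1])
```

```text
t 12.6 tcp [ 0.5299 -0.0235  0.0172] L [0.0254 0.0024] toolx vs lane -0.03 z [-0.001 -0.    -1.   ] F [-5.24  1.96  1.46] w 0.02139742271363389 q6 0.053114369229389106
```

View pics/c6.png

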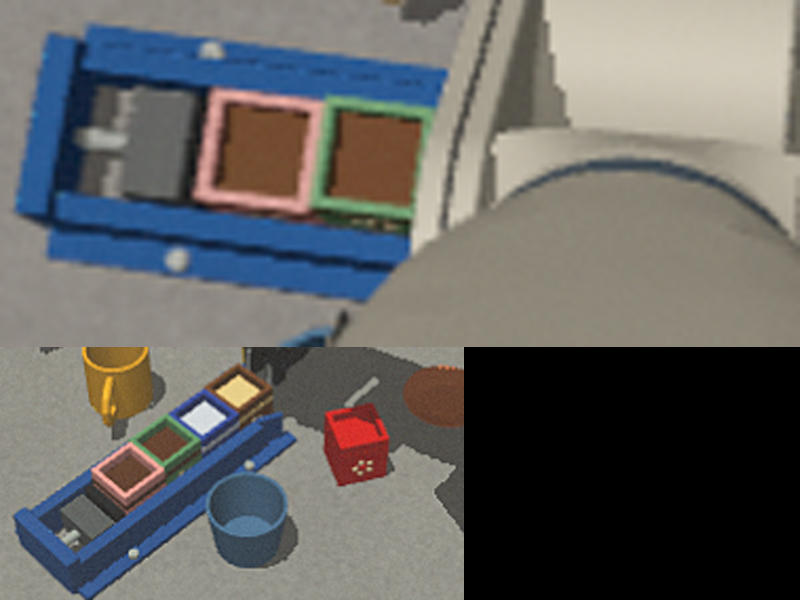

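Pink's front edge, at about (203,147) in the upper crop, almost meets the black cushion, and the row is straight between the rails. I'll continue in 1 mm steps and watch the force.

Call:
drive_tool(rows=[{"travel": [0.01,0,0],"rotation": [0,0,0],"fingers": -0.5},{"travel": [0,0,0],"rotation": [0,0,0],"fingers": -0.5}])

```text
clock: 12.95
ee_pos: [0.53, -0.0225, 0.0172]
tcp_rot: [0.748, 0.664, -0.001, -0.0]
force: [-3.1, -5.8, 2.0]
width: 0.0212
gripper_force: 3.0
```

Call:
drive_tool(rows=[{"travel": [0.01,0,0],"rotation": [0,0,0],"fingers": -0.5},{"travel": [0,0,0],"rotation": [0,0,0],"fingers": -0.5}])

```text
clock: 13.2
ee_pos: [0.5301, -0.0218, 0.0171]
tcp_rot: [0.748, 0.664, -0.001, -0.0]
force: [-2.1, -7.0, 1.3]
width: 0.0212
gripper_force: 4.1
```

Call:
drive_tool(rows=[{"travel": [0.01,0,0],"rotation": [0,0,0],"fingers": -0.5},{"travel": [0,0,0],"rotation": [0,0,0],"fingers": -0.5}])

```text
clock: 13.45
ee_pos: [0.5302, -0.0213, 0.0172]
tcp_rot: [0.748, 0.664, -0.001, -0.0]
force: [-2.6, -9.7, 2.1]
width: 0.0217
gripper_force: 5.4
```

Call:
drive_tool(rows=[{"travel": [0.01,0,0],"rotation": [0,0,0],"fingers": -0.5},{"travel": [0,0,0],"rotation": [0,0,0],"fingers": -0.5}])

```text
clock: 13.7
ee_pos: [0.5302, -0.0206, 0.0171]
tcp_rot: [0.748, 0.664, -0.001, -0.0]
force: [-4.6, -13.0, 2.1]
width: 0.0213
gripper_force: 6.7
```

Call:
drive_tool(rows=[{"travel": [0.01,0,0],"rotation": [0,0,0],"fingers": -0.5},{"travel": [0,0,0],"rotation": [0,0,0],"fingers": -0.5}])

```text
clock: 13.95
ee_pos: [0.5303, -0.02, 0.0172]
tcp_rot: [0.748, 0.664, -0.001, 0.0]
force: [-3.4, -15.3, 2.4]
width: 0.0215
gripper_force: 8.1
```

Call:
drive_tool(rows=[{"travel": [0.006,0,0],"rotation": [0,0,0],"fingers": -0.5},{"travel": [0,0,0],"rotation": [0,0,0],"fingers": -0.5},{"travel": [0,0,0],"rotation": [0,0,0],"fingers": -0.5},{"travel": [0,0,0],"rotation": [0,0,0],"fingers": -0.5}])

```text
clock: 14.45
ee_pos: [0.5304, -0.0198, 0.0172]
tcp_rot: [0.748, 0.664, -0.001, 0.0]
force: [-3.5, -16.6, 2.6]
width: 0.0214
gripper_force: 9.1
```

```bash
python3 -c "
from h import *
st()"
```

```text
t 14.45 tcp [ 0.5304 -0.0198  0.0172] L [0.0292 0.0024] toolx vs lane 0.0 z [-0.002 -0.002 -1.   ] F [-16.91   1.55   2.63] w 0.021438059251339497 q6 0.0635885388602161
```

The push reads about 17 N in total, so roughly 11 N on the cushion, and the row is pressed home. I'll back off gently, rise, and plan the gate sweep.

Call:
drive_tool(rows=[{"travel": [-0.01,0,0],"rotation": [0,0,0],"fingers": -0.5},{"travel": [-0.01,0,0],"rotation": [0,0,0],"fingers": -0.5},{"travel": [-0.01,0,0],"rotation": [0,0,0],"fingers": -0.5},{"travel": [-0.02,0,0],"rotation": [0,0,0],"fingers": -0.5},{"travel": [-0.05,0,0],"rotation": [0,0,0],"fingers": -0.5},{"travel": [-0.2,0,0],"rotation": [0,0,0],"fingers": -0.5},{"travel": [-0.4,0,0],"rotation": [0,0,0],"fingers": -0.5},{"travel": [-0.4,0,0],"rotation": [0,0,0],"fingers": -0.5}])

```text
clock: 15.45
ee_pos: [0.5188, -0.1278, 0.0174]
tcp_rot: [0.748, 0.664, 0.001, 0.0]
force: [0.5, -0.3, 0.3]
width: 0.0213
gripper_force: 0.0
```

Call:
drive_tool(rows=[{"travel": [0,0,-0.5],"rotation": [0,0,0],"fingers": -1},{"travel": [0,0,-0.5],"rotation": [0,0,0],"fingers": -1},{"travel": [0,0,0],"rotation": [0,0,0],"fingers": -1}])

```text
clock: 15.82
ee_pos: [0.5215, -0.128, 0.1211]
tcp_rot: [0.748, 0.663, 0.003, 0.003]
force: [0.2, 1.1, -0.3]
width: -0.0001
gripper_force: 0.0
```

Run:
```python
from h import *
st()
c=read_camera("top")
im=cv2.cvtColor(c["img"],cv2.COLOR_RGB2HSV)
m=cv2.inRange(im,(25,200,150),(33,255,255));m[:,:325]=0;m[:200]=0;ys,xs=np.nonzero(m)
if len(xs):
    print("gate px",len(xs),xs.min(),xs.max(),ys.min(),ys.max());i=xs.argmax();print("tip",L(ray(c,(xs[i],ys[i]),.048)))
H=np.array([-.008,-.0555])
p0=L(ctrl.get_obs()["ee_pos"])
for th in np.r_[[2.2]*1,np.arange(2.2,-.01,-.2)]:
    d=.004+.011*abs(np.cos(th))+.0145*abs(np.sin(th))
    if p0 is not None and th==2.2 and 'P' not in globals(): d+=.02
    P=H+.07*np.array([-np.sin(th),np.cos(th)])+d*np.array([-np.cos(th),-np.sin(th)])
    D=P-p0;print(round(th,1),np.round(P,4),"tool move",np.round([D[0]*10,-D[1]*10],3));p0=P
```

```text
t 15.82 tcp [ 0.5215 -0.128   0.1211] L [-0.0793 -0.0016] toolx vs lane -0.07 z [ 0.008 -0.002 -1.   ] F [ 1.13 -0.09 -0.29] w -7.353225294454598e-05 q6 -0.14348640673939358
gate px 19 335 342 239 246
tip [-0.017  -0.0671]
2.2 [-0.0398 -0.1308] tool move [0.392 1.308]
2.2 [-0.0515 -0.1146] tool move [-0.118 -0.162]
2.0 [-0.0626 -0.1044] tool move [-0.111 -0.102]
1.8 [-0.0715 -0.0915] tool move [-0.089 -0.129]
1.6 [-0.0774 -0.0764] tool move [-0.059 -0.151]
1.4 [-0.0804 -0.0635] tool move [-0.03  -0.129]
1.2 [-0.081  -0.0502] tool move [-0.006 -0.133]
1.0 [-0.0789 -0.0363] tool move [ 0.022 -0.139]
0.8 [-0.0736 -0.0226] tool move [ 0.053 -0.138]
0.6 [-0.0651 -0.0097] tool move [ 0.085 -0.128]
0.4 [-0.0535  0.0013] tool move [ 0.116 -0.11 ]
0.2 [-0.0392  0.0096] tool move [ 0.143 -0.083]
-0.0 [-0.023   0.0145] tool move [ 0.162 -0.049]
```

Call:
drive_tool(rows=[{"travel": [0.131,0.436,0],"rotation": [0,0,0],"fingers": -1},{"travel": [0.131,0.436,0],"rotation": [0,0,0],"fingers": -1},{"travel": [0.131,0.436,0],"rotation": [0,0,0],"fingers": -1},{"travel": [0,0,0],"rotation": [0,0,0],"fingers": -1},{"travel": [0,0,0.4],"rotation": [0,0,0],"fingers": -1},{"travel": [0,0,0.3],"rotation": [0,0,0],"fingers": -1},{"travel": [0,0,0.3],"rotation": [0,0,0],"fingers": -1},{"travel": [0,0,0],"rotation": [0,0,0],"fingers": -1}])

```text
clock: 16.88
ee_pos: [0.6487, -0.103, 0.0137]
tcp_rot: [0.748, 0.664, -0.002, -0.003]
force: [-0.2, -0.0, -0.7]
width: 0.0
gripper_force: 0.0
```

Run:
```python
from h import *
st()
im=read_camera("side")["img"]
cv2.imwrite("pics/s7.png",cv2.resize(im[160:360,200:440],(720,600),interpolation=cv2.INTER_CUBIC)[...,::-1])
```

```text
t 16.88 tcp [ 0.6487 -0.103   0.0137] L [-0.0395 -0.125 ] toolx vs lane -0.05 z [-0.008  0.001 -1.   ] F [-0.03  0.18 -0.74] w 1.1745956681563239e-06 q6 -0.056179615014320436
```

View pics/s7.png

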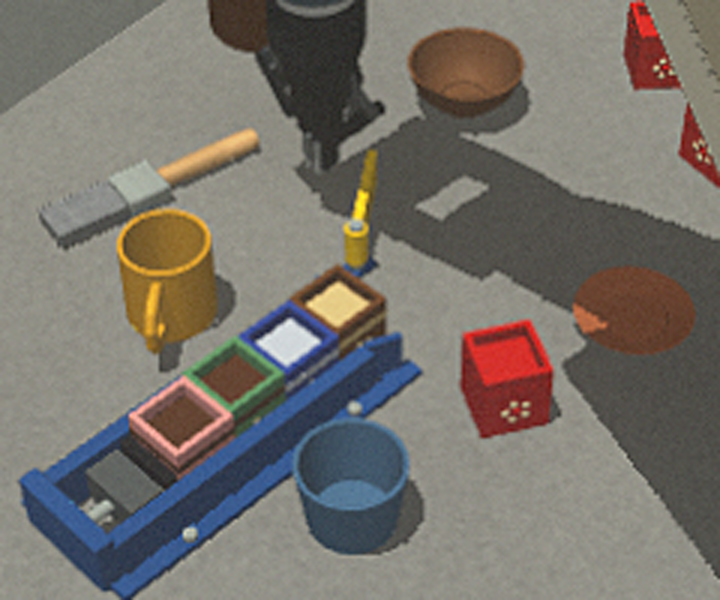

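The row sits straight against the cushion, and the gate is still open with its tip at crop (371,155). The closed fingers stand at its outer side, at (320,160). Now I'll sweep the gate shut.

Call:
drive_tool(rows=[{"travel": [-0.118,-0.12,0],"rotation": [0,0,0],"fingers": -1},{"travel": [-0.111,-0.102,0],"rotation": [0,0,0],"fingers": -1},{"travel": [-0.089,-0.129,0],"rotation": [0,0,0],"fingers": -1},{"travel": [-0.059,-0.151,0],"rotation": [0,0,0],"fingers": -1},{"travel": [-0.03,-0.129,0],"rotation": [0,0,0],"fingers": -1},{"travel": [-0.006,-0.133,0],"rotation": [0,0,0],"fingers": -1},{"travel": [0.022,-0.139,0],"rotation": [0,0,0],"fingers": -1}])

```text
clock: 17.8
ee_pos: [0.5576, -0.1314, 0.0172]
tcp_rot: [0.748, 0.664, 0.0, 0.0]
force: [-0.5, 0.3, -0.1]
width: -0.0001
gripper_force: 0.0
```

Call:
drive_tool(rows=[{"travel": [0.053,-0.138,0],"rotation": [0,0,0],"fingers": -1},{"travel": [0.085,-0.128,0],"rotation": [0,0,0],"fingers": -1},{"travel": [0.116,-0.11,0],"rotation": [0,0,0],"fingers": -1},{"travel": [0,0,0],"rotation": [0,0,0],"fingers": -1}])

```text
clock: 18.3
ee_pos: [0.5233, -0.1007, 0.0172]
tcp_rot: [0.748, 0.664, -0.0, -0.0]
force: [-0.1, -0.4, -0.5]
width: 0.0004
gripper_force: 0.0
```

```bash
python3 -c "
from h import *
st()"
```

```text
t 18.3 tcp [ 0.5233 -0.1007  0.0172] L [-0.0521 -0.0001] toolx vs lane 0.04 z [-0.001  0.    -1.   ] F [-0.44  0.05 -0.47] w 0.0003696372041755641 q6 -0.09458597554153901
```

Call:
drive_tool(rows=[{"travel": [0.13,-0.083,0],"rotation": [0,0,0],"fingers": -1},{"travel": [0.12,-0.06,0],"rotation": [0,0,0],"fingers": -1},{"travel": [0.02,0,0],"rotation": [0,0,0],"fingers": -1},{"travel": [0.02,0,0],"rotation": [0,0,0],"fingers": -1}])

```text
clock: 18.8
ee_pos: [0.5138, -0.0712, 0.0173]
tcp_rot: [0.748, 0.664, 0.0, 0.0]
force: [-0.5, 0.5, 1.0]
width: -0.0
gripper_force: 0.0
```

Call:
drive_tool(rows=[{"travel": [0.01,0,0],"rotation": [0,0,0],"fingers": -1},{"travel": [0.01,0,0],"rotation": [0,0,0],"fingers": -1}])

```text
clock: 19.05
ee_pos: [0.5138, -0.0696, 0.0172]
tcp_rot: [0.748, 0.664, 0.0, 0.0]
force: [0.0, 0.3, -0.5]
width: -0.0001
gripper_force: 0.0
```

Run:
```python
from h import *
st()
c=read_camera("side");im=cv2.cvtColor(c["img"],cv2.COLOR_RGB2HSV)
m=cv2.inRange(im,(25,150,60),(33,255,255));m[:,:300]=0
n,l,s,ce=cv2.connectedComponentsWithStats(m)
for i in range(1,n):
    if s[i,4]>8:
        print(s[i],ce[i])
for p in[(-.008,-.056,.048),(-.008,.038,.048)]:
    w=O+p[0]*ex+p[1]*ey;print("expected shut px",proj(c,[*w,p[2]]))
```

```text
t 19.05 tcp [ 0.5138 -0.0696  0.0172] L [-0.0223  0.0129] toolx vs lane -0.06 z [ 0. -0. -1.] F [ 0.26 -0.   -0.5 ] w -6.0590539844420374e-05 q6 -0.0378978603992551
[318 213   7  20  47] [321.         222.53191489]
expected shut px [316.95793167 235.18618815]
expected shut px [346.11642914 255.30587351]
```

The yellow blob doesn't match a shut gate. I've used all my picture views, so I'll check numerically against the first image.

Run:
```python
from h import *
def show(rgb,x0,x1,y0,y1):
    h=cv2.cvtColor(rgb,cv2.COLOR_RGB2HSV);m=cv2.inRange(h,(22,110,30),(35,255,255))
    for y in range(y0,y1,2):
        r=m[y,x0:x1];
        if r.any(): print(y,''.join('#' if v else '.' for v in r))
for f in("s0","now"):
    c=read_camera("side");im=cv2.imread("pics/side0.png")[...,::-1].copy() if f=="s0" else c["img"]
    print(f);show(im,300,365,204,270)
c=read_camera("top");print("top");show(c["img"],320,385,218,285)
o=ctrl.get_obs()["ee_pos"];print(proj(read_camera("side"),o))
```

```text
s0
210 ......................####.......................................
212 ......................###........................................
214 .....................####........................................
216 .....................####........................................
218 ....................####.........................................
220 ....................####.........................................
222 ....................#####........................................
224 ...................####..........................................
226 ...................#####.........................................
228 ..................####.#.........................................
230 ..................#####..........................................
232 ..................####...........................................
234 ...............#.....##..........................................
236 ...............##....##..........................................
238 ...............#######...........................................
240 ...............########....................
[... 1108 characters left out ...]
......................................
236 ...............##....##..........................................
238 ...............#######...........................................
240 ...............########..........................................
242 ...............#######...........................................
244 ...............#######...........................................
246 ...............#######...........................................
248 .................###.............................................
top
224 ................................................###..............
226 .............................................#######.............
[342.17848846 256.0209415 ]
```

Run:
```python
from h import *
s=read_camera("side");c=read_camera("top")
print("tip side",L(ray(s,(324,210),.048)),"tip top",L(ray(c,(370.6,225.6),.048)))
print("start tcp px",proj(s,[.6487,-.103,.0137]))
im=cv2.imread("pics/s7.png");g=cv2.cvtColor(im,cv2.COLOR_BGR2GRAY)
for y in range(130,185,6): print(y,[int(v) for v in g[y,285:400:8]])
o=ctrl.get_obs()["ee_pos"]
h=cv2.cvtColor(s["img"],cv2.COLOR_RGB2GRAY);print("now")
for y in range(200,264,4): print(y,[int(v) for v in h[y,300:372:4]])
```

```text
tip side [-0.0837 -0.1077] tip top [-0.0834 -0.1099]
start tcp px [306.59054724 225.49017769]
130 [141, 144, 88, 44, 46, 50, 46, 48, 49, 37, 142, 139, 136, 140, 105]
136 [142, 139, 130, 97, 48, 49, 45, 41, 85, 140, 142, 142, 128, 89, 78]
142 [141, 135, 125, 69, 80, 47, 50, 77, 147, 140, 142, 118, 71, 80, 82]
148 [141, 138, 122, 74, 102, 47, 44, 135, 139, 151, 111, 77, 80, 76, 80]
154 [136, 137, 143, 70, 102, 40, 39, 132, 138, 80, 81, 122, 74, 81, 82]
160 [144, 141, 130, 91, 110, 45, 37, 126, 68, 79, 110, 112, 75, 79, 77]
166 [140, 124, 75, 96, 113, 45, 75, 73, 80, 78, 106, 109, 74, 78, 79]
172 [142, 143, 76, 78, 103, 79, 81, 78, 80, 73, 116, 96, 77, 79, 81]
178 [140, 145, 98, 81, 77, 76, 80, 80, 79, 76, 125, 85, 78, 79, 76]
184 [144, 140, 146, 80, 81, 83, 81, 78, 79, 82, 118, 90, 74, 83, 80]
now
200 [143, 142, 142, 144, 144, 144, 148, 39, 53, 48, 53, 53, 52, 50, 52, 40, 87, 86]
204 [146, 145, 145, 144, 147, 145, 95, 54, 48, 53, 47, 47, 46, 58, 50, 51, 118, 155]
208 [143, 144, 137, 142, 149, 139, 54, 73, 50, 48, 53, 55, 54, 49, 53, 66, 150, 152]
212 [142, 143, 146, 144, 143, 142, 32, 
[... 373 characters left out ...]
 49, 58, 72, 56]
232 [148, 144, 149, 153, 143, 195, 86, 146, 142, 67, 50, 50, 48, 44, 42, 51, 112, 75]
236 [151, 149, 150, 147, 174, 124, 81, 146, 150, 156, 70, 48, 50, 51, 53, 130, 84, 85]
240 [152, 144, 154, 155, 132, 117, 78, 145, 143, 144, 61, 57, 56, 144, 75, 79, 83, 87]
244 [153, 149, 149, 150, 135, 118, 97, 145, 143, 83, 73, 53, 51, 77, 85, 87, 86, 83]
248 [147, 149, 150, 111, 104, 102, 50, 148, 152, 84, 81, 88, 79, 81, 84, 84, 79, 82]
252 [157, 141, 82, 62, 90, 97, 152, 149, 148, 154, 79, 79, 78, 81, 85, 82, 85, 84]
256 [125, 64, 114, 211, 148, 65, 124, 146, 147, 150, 160, 81, 85, 81, 82, 80, 81, 80]
260 [79, 203, 211, 206, 210, 211, 82, 96, 146, 147, 146, 73, 84, 84, 81, 81, 87, 84]
```

The gate is still at 2.2 rad. In both pictures the fingertip appears about 9 px (roughly 25 mm) higher than the reported TCP, so the fingers passed over the bar. I'll go down in small steps and watch the force to find where the tips really are.

Call:
drive_tool(rows=[{"travel": [-0.1,0,0],"rotation": [0,0,0],"fingers": -1},{"travel": [0,0,0.04],"rotation": [0,0,0],"fingers": -1},{"travel": [0,0,0.04],"rotation": [0,0,0],"fingers": -1},{"travel": [0,0,0.03],"rotation": [0,0,0],"fingers": -1},{"travel": [0,0,0],"rotation": [0,0,0],"fingers": -1}])

```text
clock: 20.02
ee_pos: [0.5122, -0.0792, 0.0058]
tcp_rot: [0.748, 0.664, -0.0, -0.0]
force: [0.3, -1.0, 0.4]
width: -0.0
gripper_force: 0.0
```

Call:
drive_tool(rows=[{"travel": [0,0,0.02],"rotation": [0,0,0],"fingers": -1},{"travel": [0,0,0],"rotation": [0,0,0],"fingers": -1}])

```text
clock: 20.27
ee_pos: [0.5124, -0.0793, 0.0041]
tcp_rot: [0.748, 0.664, -0.0, -0.0]
force: [-0.5, -0.5, -0.1]
width: 0.0001
gripper_force: 0.0
```

Call:
drive_tool(rows=[{"travel": [0,0,0.02],"rotation": [0,0,0],"fingers": -1},{"travel": [0,0,0],"rotation": [0,0,0],"fingers": -1}])

```text
clock: 20.52
ee_pos: [0.5124, -0.0794, 0.0021]
tcp_rot: [0.748, 0.664, -0.0, -0.0]
force: [0.7, -0.3, 0.1]
width: -0.0005
gripper_force: 0.0
```

Run:
```python
from h import *
st()
s=read_camera("side");o=ctrl.get_obs()["ee_pos"];print(proj(s,o),proj(s,o+[0,0,.026]))
h=s["img"];d=cv2.cvtColor(cv2.imread("pics/side0.png"),cv2.COLOR_BGR2GRAY)
g=cv2.cvtColor(h,cv2.COLOR_RGB2GRAY)
for y in range(222,276,3): print(y,[int(v) for v in g[y,328:372:3]])
```

```text
t 20.52 tcp [ 0.5124 -0.0794  0.0021] L [-0.0321  0.0132] toolx vs lane -0.04 z [-0.  0. -1.] F [-0.19 -0.73  0.13] w -0.0005267916360194826 q6 -0.05724087780657471
[344.94343458 258.3411765 ] [345.22006608 250.61852292]
222 [140, 49, 83, 40, 50, 45, 53, 52, 47, 50, 48, 66, 155, 148, 139]
225 [116, 102, 54, 44, 49, 49, 46, 52, 46, 43, 43, 63, 103, 150, 152]
228 [133, 147, 49, 46, 58, 53, 47, 45, 48, 38, 150, 62, 68, 83, 68]
231 [150, 146, 114, 90, 44, 48, 43, 46, 46, 101, 105, 63, 60, 70, 38]
234 [150, 143, 142, 155, 42, 44, 48, 45, 52, 70, 45, 46, 46, 65, 84]
237 [151, 151, 148, 150, 88, 83, 51, 48, 55, 51, 45, 39, 74, 81, 82]
240 [142, 144, 147, 151, 62, 59, 53, 47, 47, 49, 63, 89, 81, 82, 83]
243 [147, 153, 101, 77, 66, 58, 86, 50, 53, 84, 82, 82, 82, 82, 84]
246 [151, 151, 140, 78, 81, 66, 86, 52, 54, 84, 84, 81, 83, 88, 79]
249 [146, 144, 151, 100, 77, 78, 83, 64, 84, 84, 86, 82, 80, 81, 81]
252 [151, 149, 146, 144, 98, 71, 88, 85, 85, 83, 78, 83, 81, 81, 82]
255 [143, 147, 145, 147, 149, 125, 84, 90, 81, 80, 80, 83, 83, 85, 80]
258 [139, 149, 144, 153, 147, 151, 76, 82, 82, 86, 81, 81, 86, 84, 84]
261 [92, 150, 151, 148, 150, 143, 134, 120, 76, 81, 86, 83, 82, 87, 77]
264 [117, 155, 144, 146, 153, 147, 144, 151, 146, 159, 103, 77, 86, 82, 83]
267 [91, 148, 145, 148, 151, 151, 148, 155, 149, 151, 151, 155, 102, 77, 94]
270 [94, 136, 149, 149, 147, 150, 149, 153, 151, 136, 118, 94, 83, 78, 62]
273 [83, 66, 130, 147, 151, 145, 148, 147, 154, 85, 65, 66, 64, 79, 86]
```

Call:
drive_tool(rows=[{"travel": [0,0,0.015],"rotation": [0,0,0],"fingers": -1},{"travel": [0,0,0],"rotation": [0,0,0],"fingers": -1}])

```text
clock: 20.82
ee_pos: [0.5124, -0.0794, 0.0006]
tcp_rot: [0.748, 0.664, -0.0, -0.0]
force: [-0.2, 0.1, -0.7]
width: 0.0006
gripper_force: 0.0
```

Call:
drive_tool(rows=[{"travel": [0,0,0.015],"rotation": [0,0,0],"fingers": -1},{"travel": [0,0,0],"rotation": [0,0,0],"fingers": -1}])

```text
clock: 21.08
ee_pos: [0.5124, -0.0794, -0.0009]
tcp_rot: [0.748, 0.664, -0.0, -0.0]
force: [0.1, -1.0, 0.6]
width: 0.0002
gripper_force: 0.0
```

Call:
drive_tool(rows=[{"travel": [0,0,0.015],"rotation": [0,0,0],"fingers": -1},{"travel": [0,0,0],"rotation": [0,0,0],"fingers": -1}])

```text
clock: 21.32
ee_pos: [0.5124, -0.0794, -0.0024]
tcp_rot: [0.748, 0.664, -0.0, -0.0]
force: [0.6, -0.2, -0.4]
width: 0.0001
gripper_force: 0.0
```

There's no contact even below z = 0, so the tips really are well above the reported TCP. I'll go further down, still watching the force.

Call:
drive_tool(rows=[{"travel": [0,0,0.02],"rotation": [0,0,0],"fingers": -1},{"travel": [0,0,0],"rotation": [0,0,0],"fingers": -1}])

```text
clock: 21.58
ee_pos: [0.5123, -0.0794, -0.0044]
tcp_rot: [0.748, 0.664, -0.0, -0.0]
force: [0.3, -1.3, 0.1]
width: 0.0002
gripper_force: 0.0
```

Call:
drive_tool(rows=[{"travel": [0,0,0.02],"rotation": [0,0,0],"fingers": -1},{"travel": [0,0,0],"rotation": [0,0,0],"fingers": -1}])

```text
clock: 21.82
ee_pos: [0.5123, -0.0794, -0.0064]
tcp_rot: [0.748, 0.664, -0.0, -0.0]
force: [1.3, -0.5, 0.2]
width: -0.0
gripper_force: 0.0
```

Call:
drive_tool(rows=[{"travel": [0,0,0.02],"rotation": [0,0,0],"fingers": -1},{"travel": [0,0,0],"rotation": [0,0,0],"fingers": -1}])

```text
clock: 22.08
ee_pos: [0.5123, -0.0794, -0.0084]
tcp_rot: [0.748, 0.664, -0.0, -0.0]
force: [0.3, -0.9, -0.6]
width: -0.0004
gripper_force: 0.0
```

Run:
```python
from h import *
st()
s=read_camera("side");o=ctrl.get_obs()["ee_pos"]
for z in(0,.015,.02,.026,.03):print(z,proj(s,o+[0,0,z]))
g=cv2.cvtColor(s["img"],cv2.COLOR_RGB2GRAY)
for y in range(234,276,2): print(y,[int(v) for v in g[y,328:372:3]])
```

```text
t 22.07 tcp [ 0.5123 -0.0794 -0.0084] L [-0.0322  0.0133] toolx vs lane -0.05 z [-0.  0. -1.] F [-0.85 -0.36 -0.65] w -0.00040565571879224636 q6 -0.05723099962492331
0 [344.83987301 261.40404716]
0.015 [344.99730041 257.02427724]
0.02 [345.05023492 255.54875872]
0.026 [345.11406165 253.76772063]
0.03 [345.15679876 252.57400576]
234 [151, 143, 107, 63, 48, 50, 49, 50, 44, 109, 116, 65, 62, 65, 44]
236 [149, 156, 153, 154, 53, 49, 49, 47, 48, 124, 53, 47, 42, 67, 68]
238 [142, 143, 145, 153, 43, 53, 49, 48, 48, 42, 48, 48, 49, 70, 86]
240 [142, 143, 147, 150, 51, 61, 47, 51, 47, 44, 50, 45, 62, 81, 82]
242 [147, 147, 140, 106, 60, 71, 42, 45, 49, 49, 45, 71, 88, 79, 83]
244 [146, 153, 67, 77, 66, 58, 72, 49, 48, 52, 83, 82, 80, 83, 79]
246 [149, 153, 128, 78, 61, 59, 85, 51, 52, 86, 85, 79, 86, 86, 71]
248 [147, 146, 159, 77, 71, 66, 84, 44, 60, 80, 86, 84, 79, 84, 85]
250 [148, 145, 144, 131, 93, 72, 86, 46, 68, 86, 84, 86, 83, 81, 81]
252 [151, 145, 147, 148, 76, 77, 81, 64, 84, 86, 84, 80, 78, 85, 81]
254 [145, 146, 147, 152, 144, 79, 93, 87, 83, 82, 82, 84, 80, 79, 81]
256 [145, 148, 146, 151, 146, 99, 88, 86, 84, 88, 83, 82, 87, 83, 79]
258 [139, 148, 136, 152, 151, 127, 80, 83, 84, 88, 78, 79, 77, 81, 80]
260 [91, 142, 148, 146, 151, 149, 69, 79, 84, 83, 82, 82, 84, 87, 79]
262 [91, 149, 154, 150, 151, 141, 150, 116, 72, 76, 86, 82, 86, 85, 82]
264 [118, 156, 145, 145, 152, 147, 144, 148, 154, 122, 76, 81, 81, 80, 80]
266 [94, 149, 144, 143, 149, 144, 147, 148, 151, 147, 138, 75, 84, 80, 79]
268 [92, 151, 147, 149, 150, 152, 148, 150, 144, 148, 144, 161, 101, 97, 104]
270 [91, 139, 153, 148, 150, 147, 151, 151, 153, 141, 119, 94, 89, 79, 70]
272 [80, 82, 134, 151, 152, 148, 150, 151, 153, 90, 66, 61, 61, 63, 75]
274 [66, 57, 132, 147, 146, 143, 145, 148, 157, 75, 75, 75, 96, 97, 97]
```

The visible tip now sits about 30 mm beyond the TCP reading, at z≈0.02, which overlaps the gate well. I'll rise, go back to the gate's outer side, and come down to this height.

Call:
drive_tool(rows=[{"travel": [0,0,-0.5],"rotation": [0,0,0],"fingers": -1},{"travel": [0,0,-0.5],"rotation": [0,0,0],"fingers": -1},{"travel": [-0.026,0.48,0],"rotation": [0,0,0],"fingers": -1},{"travel": [-0.025,0.48,0],"rotation": [0,0,0],"fingers": -1},{"travel": [-0.025,0.48,0],"rotation": [0,0,0],"fingers": -1},{"travel": [0,0,0],"rotation": [0,0,0],"fingers": -1},{"travel": [0,0,0.4],"rotation": [0,0,0],"fingers": -1},{"travel": [0,0,0.4],"rotation": [0,0,0],"fingers": -1},{"travel": [0,0,0.2],"rotation": [0,0,0],"fingers": -1},{"travel": [0,0,0],"rotation": [0,0,0],"fingers": -1}])

```text
clock: 23.38
ee_pos: [0.6529, -0.1038, -0.0096]
tcp_rot: [0.748, 0.664, -0.001, -0.001]
force: [1.0, -0.1, 0.3]
width: 0.0002
gripper_force: 0.0
```

```bash
python3 -c "
from h import *
st()"
```

```text
t 23.38 tcp [ 0.6529 -0.1038 -0.0096] L [-0.0398 -0.1292] toolx vs lane -0.04 z [-0.003  0.001 -1.   ] F [ 0.07 -1.04  0.29] w 0.0002494562171814221 q6 -0.05622017741141683
```

Now I'll sweep again, then check the gate in the picture partway through.

Call:
drive_tool(rows=[{"travel": [-0.118,-0.162,0],"rotation": [0,0,0],"fingers": -1},{"travel": [-0.111,-0.102,0],"rotation": [0,0,0],"fingers": -1},{"travel": [-0.089,-0.129,0],"rotation": [0,0,0],"fingers": -1},{"travel": [-0.059,-0.151,0],"rotation": [0,0,0],"fingers": -1},{"travel": [-0.03,-0.129,0],"rotation": [0,0,0],"fingers": -1},{"travel": [0,0,0],"rotation": [0,0,0],"fingers": -1}])

```text
clock: 24.12
ee_pos: [0.5813, -0.1365, -0.0084]
tcp_rot: [0.748, 0.663, -0.0, -0.001]
force: [0.1, -0.6, -0.4]
width: -0.0002
gripper_force: 0.0
```

```bash
cat >> h.py <<'E'
def show(rgb,x0,x1,y0,y1):
    h=cv2.cvtColor(rgb,cv2.COLOR_RGB2HSV);m=cv2.inRange(h,(22,110,30),(35,255,255))
    for y in range(y0,y1,2):
        r=m[y,x0:x1];
        if r.any(): print(y,''.join('#' if v else '.' for v in r))
E
python3 -c "
from h import *
st();s=read_camera('side');show(s['img'],300,370,204,272)"
```

```text
t 24.12 tcp [ 0.5813 -0.1365 -0.0084] L [-0.0807 -0.062 ] toolx vs lane -0.07 z [-0.001  0.    -1.   ] F [-0.55 -0.12 -0.4 ] w -0.00023907860180335174 q6 -0.13053770400970705
220 ................................................###...................
222 ...........................................########...................
224 .......................................############...................
226 ..................................#################...................
228 ..............................#####################...................
230 ...........................#######..##############....................
232 .......................#######.##################.....................
234 ...............#.....#####..#################.........................
236 ...............##....###################..............................
238 ...............#####################..................................
240 ...............#################......................................
242 ...............#############..........................................
244 ...............#########..............................................
246 ...............#######................................................
248 .................###..................................................
```

The gate is moving now, at about 1.4 rad. I'll carry on.

Call:
drive_tool(rows=[{"travel": [-0.006,-0.133,0],"rotation": [0,0,0],"fingers": -1},{"travel": [0.022,-0.139,0],"rotation": [0,0,0],"fingers": -1},{"travel": [0.053,-0.138,0],"rotation": [0,0,0],"fingers": -1},{"travel": [0.085,-0.128,0],"rotation": [0,0,0],"fingers": -1},{"travel": [0.116,-0.11,0],"rotation": [0,0,0],"fingers": -1},{"travel": [0.143,-0.083,0],"rotation": [0,0,0],"fingers": -1},{"travel": [0,0,0],"rotation": [0,0,0],"fingers": -1}])

```text
clock: 25.05
ee_pos: [0.5143, -0.0853, -0.0083]
tcp_rot: [0.747, 0.664, -0.0, -0.001]
force: [-0.4, -0.0, -0.2]
width: 0.0003
gripper_force: 0.0
```

Call:
drive_tool(rows=[{"travel": [0.08,-0.03,0],"rotation": [0,0,0],"fingers": -1},{"travel": [0.05,0,0],"rotation": [0,0,0],"fingers": -1},{"travel": [0.02,0,0],"rotation": [0,0,0],"fingers": -1},{"travel": [0,0,0],"rotation": [0,0,0],"fingers": -1}])

```text
clock: 25.55
ee_pos: [0.5142, -0.0714, -0.0083]
tcp_rot: [0.748, 0.664, 0.0, 0.0]
force: [0.4, -0.3, 1.4]
width: -0.0002
gripper_force: 0.0
```

```bash
python3 -c "
from h import *
st();s=read_camera('side');show(s['img'],300,370,204,275)
for y in(-.056,.038):
  for z in (.014,.048):print(proj(s,[*(O-.012*ex+y*ey),z]))"
```

```text
t 25.55 tcp [ 0.5142 -0.0714 -0.0083] L [-0.0241  0.0124] toolx vs lane -0.04 z [ 0.  0. -1.] F [-0.23 -0.47  1.4 ] w -0.00018222656014551224 q6 -0.04180237433697305
234 ...............#.....#................................................
236 ...............##....#................................................
238 ...............##########.............................................
240 ...............#############..........................................
242 ...............###############........................................
244 ...............###################....................................
246 ...............######################.................................
248 ..................######################..............................
250 .......................###################............................
252 .........................#####################........................
254 .............................####################.....................
256 ...............................##################.....................
258 ..................................###############.....................
260 .....................................############.....................
262 ........................................#########.....................
264 ............................................####......................
266 .............................................##.......................
[318.28519788 244.61494297]
[318.1634358  234.35298681]
[346.91001325 264.67871458]
[347.32025857 254.40889103]
```

Call:
drive_tool(rows=[{"travel": [0.02,0,0],"rotation": [0,0,0],"fingers": -1},{"travel": [0,0,0],"rotation": [0,0,0],"fingers": -1}])

```text
clock: 25.85
ee_pos: [0.5143, -0.0704, -0.0083]
tcp_rot: [0.748, 0.664, -0.0, 0.0]
force: [-1.4, -7.2, 0.3]
width: 0.0007
gripper_force: 3.4
```

Call:
drive_tool(rows=[{"travel": [0.02,0,0],"rotation": [0,0,0],"fingers": -1},{"travel": [0,0,0],"rotation": [0,0,0],"fingers": -1}])

```text
clock: 26.1
ee_pos: [0.5143, -0.0702, -0.0083]
tcp_rot: [0.748, 0.664, -0.001, 0.001]
force: [-1.7, -19.7, -0.4]
width: 0.0001
gripper_force: 9.9
```

Call:
drive_tool(rows=[{"travel": [0.02,0,0],"rotation": [0,0,0],"fingers": -1},{"travel": [0,0,0],"rotation": [0,0,0],"fingers": -1}])

```text
clock: 26.35
ee_pos: [0.5144, -0.07, -0.0082]
tcp_rot: [0.748, 0.664, -0.002, 0.002]
force: [-3.9, -33.2, -0.5]
width: -0.0002
gripper_force: 16.4
```

The gate is hard against its stop. I'll retreat, go up and clear of the view, then check.

Call:
drive_tool(rows=[{"travel": [-0.03,0,0],"rotation": [0,0,0],"fingers": -1},{"travel": [-0.05,0,0],"rotation": [0,0,0],"fingers": -1},{"travel": [-0.3,0,0],"rotation": [0,0,0],"fingers": -1},{"travel": [0,0,-0.5],"rotation": [0,0,0],"fingers": -1},{"travel": [0,0,-0.5],"rotation": [0,0,0],"fingers": -1},{"travel": [0,0,-0.5],"rotation": [0,0,0],"fingers": -1},{"travel": [-0.55,0,0],"rotation": [0,0,0],"fingers": -1},{"travel": [-0.55,0,0],"rotation": [0,0,0],"fingers": -1},{"travel": [-0.55,0,0],"rotation": [0,0,0],"fingers": -1},{"travel": [-0.55,0,0],"rotation": [0,0,0],"fingers": -1}])

```text
clock: 27.6
ee_pos: [0.4838, -0.3231, 0.1419]
tcp_rot: [0.748, 0.664, 0.0, 0.0]
force: [0.9, 0.4, 0.5]
width: 0.0
gripper_force: 0.0
```

Run:
```python
from h import *
st();c=read_camera("top");s=read_camera("side")
print("side gate");show(s["img"],300,370,230,270);print("top gate");show(c["img"],320,360,225,300)
h=cv2.cvtColor(c["img"],cv2.COLOR_RGB2HSV)
for k,lo,hi in(("pinkrim",(0,60,150),(8,150,255)),("pinkrim2",(168,60,120),(180,150,255)),("greenrim",(45,60,60),(80,255,200)),("whitefill",(100,5,190),(130,70,255)),("tanfill",(14,60,150),(24,160,255))):
    m=cv2.inRange(h,lo,hi);q=np.zeros_like(m);q[232:285,215:345]=m[232:285,215:345]
    n,l,S,ce=cv2.connectedComponentsWithStats(q)
    if n>1:
        i=1+S[1:,4].argmax();x,y,w,hh,ar=S[i];print(k,S[i],"bbox centre L@.06",L(ray(c,(x+(w-1)/2,y+(hh-1)/2),.06)))
```

```text
t 27.6 tcp [ 0.4838 -0.3231  0.1419] L [-0.2776  0.0128] toolx vs lane -0.02 z [ 0.  0. -1.] F [ 0.54 -0.85  0.53] w 1.2980339981812843e-07 q6 -0.49086999939977094
side gate
234 ...............#.....#................................................
236 ...............##....#................................................
238 ...............#########..............................................
240 ...............############...........................................
242 ...............###############........................................
244 ...............###################....................................
246 ...............######################.................................
248 ..................#####################...............................
250 .......................###################............................
252 .........................####################.........................
254 ............................####################......................
256 ...............................#################......................
258 ......................
[... 979 characters left out ...]
........
267 ..............###.......................
269 .............####.......................
271 .............####.......................
273 .............####.......................
275 .............###........................
277 ............####........................
279 ............####........................
281 ............###.........................
pinkrim [231 242  24  23 166] bbox centre L@.06 [0.2201 0.0011]
pinkrim2 [250 243   1   1   1] bbox centre L@.06 [ 0.2058 -0.0259]
greenrim [253 243  23  23 158] bbox centre L@.06 [ 0.1673 -0.0033]
whitefill [278 251  16   9  53] bbox centre L@.06 [ 0.1148 -0.0076]
tanfill [298 252  19  18 274] bbox centre L@.06 [ 0.0609 -0.0009]
```

Run:
```python
from h import *
c=read_camera("top")
def tan(rgb,x0,x1,lo,hi,z):
    m=cv2.inRange(cv2.cvtColor(rgb,cv2.COLOR_RGB2HSV),lo,hi);q=np.zeros_like(m);q[232:295,x0:x1]=m[232:295,x0:x1]
    n,l,S,ce=cv2.connectedComponentsWithStats(q);i=1+S[1:,4].argmax();return L(ray(c,ce[i],z)),S[i]
T=((14,60,150),(24,160,255));P=((0,60,150),(8,150,255))
o=cv2.imread("pics/top0.png")[...,::-1].copy()
for n,im,b,p in(("start",o,(395,440),(325,365)),("now",c["img"],(280,330),(215,260))):
    print(n,"tan",*tan(im,*b,*T,.05),"pink",*tan(im,*p,*P,.06))
# brown rear outer edge / pink front edge along centre line, intensity profile now
g=cv2.cvtColor(c["img"],cv2.COLOR_RGB2GRAY).astype(np.float32)
w=[proj(c,[*(O+x*ex),.06]) for x in np.arange(.02,.26,.002)]
w=np.array(w,np.float32);v=cv2.remap(g,w[None,:,0],w[None,:,1],cv2.INTER_LINEAR)[0];print([(int(round(1000*x)),int(k)) for x,k in zip(np.arange(.02,.26,.002),v)])
```

```text
start tan [-0.2103 -0.0042] [409 265  18  19 288] pink [-0.0351 -0.0009] [335 254  24  24 171]
now tan [ 0.0619 -0.0031] [298 252  19  18 273] pink [0.2216 0.0016] [231 242  24  23 169]
[(20, 138), (22, 126), (24, 80), (26, 79), (28, 80), (30, 79), (32, 77), (34, 75), (36, 64), (38, 83), (40, 107), (42, 140), (44, 182), (46, 196), (48, 196), (50, 196), (52, 197), (54, 197), (56, 197), (58, 198), (60, 197), (62, 197), (64, 197), (66, 197), (68, 197), (70, 198), (72, 197), (74, 197), (76, 197), (78, 197), (80, 191), (82, 141), (84, 98), (86, 88), (88, 105), (90, 100), (92, 107), (94, 140), (96, 180), (98, 203), (100, 203), (102, 203), (104, 203), (106, 204), (108, 204), (110, 203), (112, 203), (114, 203), (116, 203), (118, 203), (120, 204), (122, 204), (124, 203), (126, 203), (128, 204), (130, 203), (132, 196), (134, 133), (136, 84), (138, 79), (140, 104), (142, 123), (144, 139), (146, 129), (148, 105), (150, 85), (152, 85), (154, 86), (156, 87), (158, 86), (160, 85), (162, 86), (164, 86), (166, 86), (168, 86), (170, 86), (172, 85), (174, 85), (176, 85), (178, 86), (180, 85), (182, 80), (184, 61), (186, 56), (188, 81), (190, 119), (192, 151), (194, 166), (196, 175), (198, 157), (200, 122), (202, 87), (204, 84), (206, 86), (208, 85), (210, 85), (212, 85), (214, 83), (216, 86), (218, 86), (220, 85), (222, 86), (224, 84), (226, 85), (228, 85), (230, 84), (232, 81), (234, 72), (236, 53), (238, 68), (240, 110), (242, 153), (244, 167), (246, 123), (248, 65), (250, 36), (252, 46), (254, 81), (256, 98), (258, 102)]
```

The profile shows an even 52 mm pitch, so the row is closed up. It is centred to within 4 mm and the gate is shut. Handing in.

```bash
python3 -c "
from workcell import ctrl
print(ctrl.hand_in())"
```

```text
the job is handed in; nothing more can be done
None
```

I handed the job in with all four planters closed up in the lane against the cushion (about 17 N push, roughly 11 N of it on the cushion) and the yellow gate shut against its stop; the first gate sweep passed over the bar, and no verdict came back.

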